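# Open the red air outlet past its detent

## Task

Open the bench air outlet that has the red wing knob: turn the red knob clockwise, seen from above, until it clicks past its detent and sits fully open, then let go of it. Leave the blue knob on the other outlet shut.

Things in the scene. Friction and masses are not known exactly. Their poses are not given: they have to be found in the camera images.
- red_knob_grip (a point): On the vertical turning axis of the RED wing knob, 80 mm above the bench, where to pinch it from above. Wing 56 mm long (point x, turns with it), 16 mm thick (point y), from 24 mm below this point to 14 mm above; white pointer line on top. Below it a black hub, 42 mm across, on a 62 mm square aluminium block bolted down, top 36 mm below this point; a coupler lies behind.
- red_knob (a joint): Angle of the red knob, rad: 0 = shut stop (it starts there, wing slanted to its coupler), grows clockwise seen from above; 1.05 (60 deg) = open stop, wing in line with its coupler. Detent crest half-way, at 0.525: short of it a spring plunger turns the knob back to within 0.1 of shut, past it it snaps on to 0.95 or more and stays. Peak torque about 0.2 N m, at the beginning of the turn.
- blue_knob_grip (a point): The same point on the BLUE wing knob of a second, otherwise like outlet; which outlet stands left and which right changes.
- blue_knob (a joint): Angle of the blue knob, rad, counted and detented likewise; it starts shut, near 0, and must stay shut.

How it is judged:
By the outcome, as a careful person would: the job done as asked, in the order asked, and still so for the second after the job is handed in, with the robot touching nothing.
It also fails if it takes over 32 s, if anything falls off the work surface, if the arm or the gripper's body presses on something with over 40 N, if the wrist force passes 120 N, or if a joint passes its speed limit or range.

## Robot

A 6-joint arm with a two-finger parallel gripper is mounted at the origin on a cart in front of the work surface, level with it; the furniture and walls round the work are solid. World frame = base frame: x ahead of the robot, y to its left, z up, the work surface at z = 0. Lengths are in mm, angles in rad, forces in N, time in s.
With the tool pointing down it reaches from about 275 to 750 mm from the base axis. Payload 10.2 kg.
Tool frame: the origin (TCP) lies midway between the tips of the shut fingers; the grasp point (between the pads) lies 19 mm behind it; z points along the fingers, y is the line along which they close (so a half turn about z gives the same grasp; the last joint's range is limited). The gripper opens to 88 mm and grips with 3 to 60 N. Pads are 18 mm wide; open, the fingers measure 123 mm over their backs; the gripper's body (75 mm by 187 mm) begins 45 mm behind the grasp point.
Start: joints at [-1.417, 0.313, 1.498, -0, 1.331, -0.223], TCP at [193.16, -488.181, 238.72] pointing down, gripper open.
Joint ranges: [-2.94, 2.94], [-0.97, 2.17], [0.19, 2.56], [-1.23, 4.37], [0.02, 3.11], [-2.88, 2.88]. Speed limits (rad/s): [2.39, 2.39, 3.01, 3.14, 3.14, 3.14].

## Interface

Orientations are given as a rotation vector (axis times angle).
In Python, from workcell import status, eyes, env gives the robot as it stands. The module is installed in compiled form; this text tells all that it offers.
- The arm moves only by the tool send_rows, never from a script. Its argument "moves" is text: rows parted by semicolons, each of 7 numbers parted by spaces: the shift along the tool's x, y, z as a fraction of full scale, then the turn, a rotation vector about the tool's x, y, z as a fraction of full scale, then the gripper's target within -1 to 1 (fully open at 1, half-way at 0, shut at -1). A call has 1 to 20 rows; each row shifts and turns the commanded pose from where the row before left it, along the tool's axes as they then stand; what a row does not reach is not made up. Full scale, the value 1, is 0.06 m for a shift and 0.08 rad for a turn. A row lasts 1/8 s, in which the tool goes at most 62.5 mm and 10.7 degrees, less where a joint would pass 70% of its speed; a pose out of reach is approached as far as the arm can. A call with a number of a shift or a turn outside -1 to 1 is refused whole. A call with a gripper value outside its range is refused whole. The fingers move at their own pace and stop on an object; "force" is the grip in N (left out, the last holds). Time passes only in rows, so rows that do not move let the fingers close. It gives the time, the measured TCP pose, the force, the opening and the grip force at its end, in the units of the state.
- status.get_obs(): the state, without advancing time (a new reading comes with each control period).
- eyes.camera(name): name is "scene" or "top" or "wrist"; returns a dict with "pixels" (420x560x3 uint8, blue, green, red), "vertical_fov" (degrees; the focal length in pixels is half the picture's height over the tangent of half this angle, whatever the lens; pixels are square), "cx", "cy" (the principal point, pixels), "cam_to_world" (4x4, takes a point from camera to world coordinates). Camera axes: x right, y up, looking along -z (the intrinsics and any distortion apply to the point x, -y, -z); pixel columns grow to the right and rows downward; lengths in mm; the calibration is good to about 2 mm. A picture is of the moment at which its call begins. There is no depth.
- env.sign_off(): hands the job in; it is judged then, once.
The state is a dict: "time_s": time; "joint_pos": joint angles; "dq": joint speeds; "joint_torque": joint torques, N m; "tcp_pos": TCP position; "ee_rot": TCP orientation; "force": force on the tool from outside, world axes, zero at the start; "ft_torque": the same for the moment, N m; "gripper_width": finger opening in mm; "gripper_force": force on a finger pad.
Only numpy, scipy, OpenCV 4.12 (cv2) and the standard library are available. Lean on these libraries where they do the work, as an engineer would, in place of code of your own. Each camera call takes 0.05 s, during which the arm holds its last target. There are 200 camera calls.

## Working session

There is one attempt and no reset: what is moved stays moved. The work goes in short steps, Python scripts to look and compute and a tool call to move; the robot and the scene stay as the last step left them, time stands still between calls to the robot, and variables do not carry over. Pictures are saved under pics/ and viewed, at most 10 in all, crops included, and the job is handed in when it is done.

Besides the shell and the picture viewer there is one more tool, called after "Request:" as name(argument=value, ...), one argument or row to a line, values as JSON. send_rows: Moves the arm, as the interface text tells. Shift numbers are shares of 0.06 m and turn numbers shares of 0.08 rad, none past 1 either way. Its arguments: {"type":"object","properties":{"moves":{"type":"string"},"force":{"type":"number"}},"required":["moves"]}

```bash
mkdir -p pics; cat > h.py <<'E'
import numpy as np,cv2
from workcell import status,eyes,env
def ray(c,u,v):
    H=c["pixels"].shape[0]; f=H/2/np.tan(np.radians(c["vertical_fov"])/2)
    d=np.array([(u-c["cx"])/f,-(v-c["cy"])/f,-1]); M=np.array(c["cam_to_world"])
    return M[:3,3],M[:3,:3]@d
def plane(c,u,v,z):
    o,d=ray(c,u,v); return o+d*(z-o[2])/d[2]
E
python3 - <<'E'
from h import *
for n in("top","scene"):
    c=eyes.camera(n); cv2.imwrite(f"pics/{n}0.png",c["pixels"]); print(n,{k:v for k,v in c.items() if k!="pixels"})
print(status.get_obs())
E
```

```text
top {'vertical_fov': 48.60059959965258, 'cx': 282.937831610518, 'cy': 208.2376386182577, 'cam_to_world': array([[ 2.44642923e-02,  9.92420445e-01, -1.20429063e-01,
         4.23164574e+02],
       [-9.99624170e-01,  2.57748766e-02,  9.33675423e-03,
        -2.55700527e+01],
       [ 1.23700300e-02,  1.20155385e-01,  9.92678027e-01,
         9.50787445e+02],
       [ 0.00000000e+00,  0.00000000e+00,  0.00000000e+00,
         1.00000000e+00]])}
scene {'vertical_fov': 54.615970715331976, 'cx': 278.78570130874465, 'cy': 208.58565308258937, 'cam_to_world': array([[-8.11565822e-01,  4.44915430e-01, -3.78696682e-01,
         1.89750043e+02],
       [-5.84259113e-01, -6.19653923e-01,  5.24089977e-01,
         4.15883321e+02],
       [-1.48516700e-03,  6.46590501e-01,  7.62835840e-01,
         7.54858066e+02],
       [ 0.00000000e+00,  0.00000000e+00,  0.00000000e+00,
         1.00000000e+00]])}
{'time_s': 0.1, 'joint_pos': array([-1.41735962e+00,  3.13377210e-01,  1.49832355e+00,  1.76751763e-05,
        1.33102205e+00, -2.23382224e-01]), 'dq': array([ 0.00117765, -0.00135339, -0.00077597,  0.00128021, -0.00046582,
       -0.00103972]), 'joint_torque': array([ 2.17190980e-03, -4.02813828e+01, -2.52646583e+01,  6.95247715e-02,
        3.41971766e-02, -6.11863584e-05]), 'tcp_pos': array([ 193.14945923, -487.95004222,  238.24106157]), 'ee_rot': array([-3.08488944e+00, -5.88192153e-01, -8.89898461e-05]), 'force': array([0.8037808 , 0.65477156, 0.43880038]), 'ft_torque': array([ 0.02286655, -0.0247729 , -0.01756696]), 'gripper_force': 0.0, 'gripper_width': 88.07112592210773}
```

View pics/top0.png

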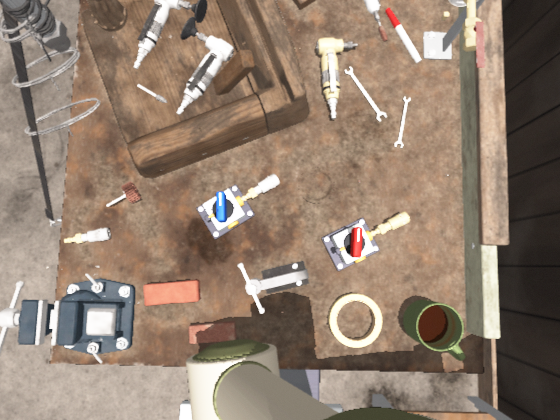

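View pics/scene0.png

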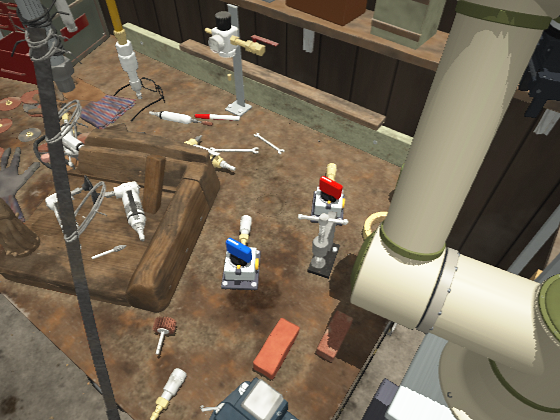

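The top view shows the red knob at about (357,242) with its coupler to the upper right, and the blue knob at (221,206). A clamp with a T-handle stands near the red knob, at about (255,285). In the scene view the red wing is at (331,188), and the T-handle at about (322,217).

```bash
cat >> h.py <<'E'
def red(c,roi):
    p=c["pixels"]; h=cv2.cvtColor(p,cv2.COLOR_BGR2HSV)
    m=(((h[...,0]<6)|(h[...,0]>174))&(h[...,1]>190)&(h[...,2]>70)).astype(np.uint8)
    k=np.zeros_like(m);x0,y0,x1,y1=roi;k[y0:y1,x0:x1]=m[y0:y1,x0:x1]
    n,l,s,ce=cv2.connectedComponentsWithStats(k); i=1+s[1:,4].argmax()
    return cv2.findContours((l==i).astype(np.uint8),0,2)[0][0],s[i]
def tri(a,b):
    (o,d),(p,e)=a,b; s=np.linalg.lstsq(np.c_[d,-e],p-o,rcond=None)[0]
    return (o+s[0]*d+p+s[1]*e)/2, np.linalg.norm(o+s[0]*d-p-s[1]*e)
E
python3 - <<'E'
from h import *
t=eyes.camera("top");s=eyes.camera("scene")
ct,st=red(t,(330,210,385,270)); cs,ss=red(s,(300,160,350,210)); print(st,ss)
r=cv2.minAreaRect(ct);print(r, cv2.minAreaRect(cs))
B=np.array(plane(t,*r[0],85));print("red z85",B)
print(tri(ray(t,*r[0]),ray(s,*cv2.minAreaRect(cs)[0])))
print("handle",tri(ray(t,253,286),ray(s,322,217)))
print("handle ends",plane(t,241,264,110),plane(t,262,311,110),plane(t,305,270,20))
print("coupler",plane(t,405,216,44),"blue",plane(t,221,206,80))
p=t["pixels"][190:310,300:440];q=s["pixels"][150:290,280:400]
cv2.imwrite("pics/crop.png",np.hstack([cv2.resize(p,(400,343)),cv2.resize(q,(294,343))]))
E
```

```text
[351 228   5  29  86] [319 178  24  21 308]
((352.6878356933594, 241.93092346191406), (3.1535298824310303, 28.066415786743164), 3.012787342071533) ((329.800048828125, 186.9000244140625), (25.491172790527344, 14.310833930969238), 26.56505012512207)
red z85 [ 468.38240573 -165.12992894   85.        ]
(array([ 467.93420846, -165.90175425,   82.13189906]), np.float64(1.346175828261066))
handle (array([388.99077016,  11.76319802, 207.87923503]), np.float64(0.7471589696001866))
handle ends [422.52785197  39.23626207 110.        ] [340.75961579  -0.86045437 110.        ] [413.74639671 -81.13569971  20.        ]
coupler [ 524.03447558 -274.45233658   44.        ] blue [530.02157331  83.00856916  80.        ]
```

View pics/crop.png

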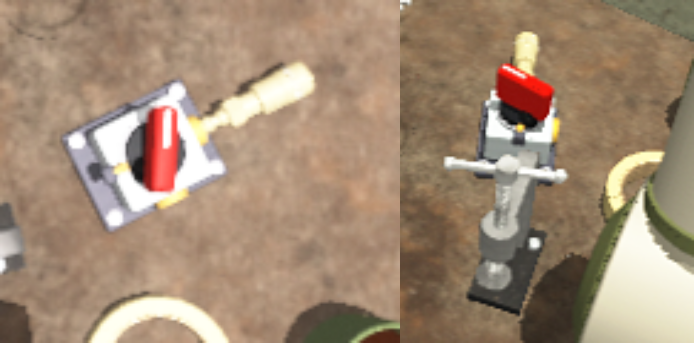

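The crops show the red wing with its white pointer line at the far end, lying nearly along world x. The clamp's T-handle, about 200 mm up, stands roughly 190 mm from the knob. The first mask caught only one side face, so I'll loosen it and plan the approach.

```bash
sed -i 's/>190)&(h\[...,2\]>70)/>150)\&(h[...,2]>70)/' h.py; cat >> h.py <<'E'
from scipy.spatial.transform import Rotation as R
def plan(target,yaw):
    o=status.get_obs(); Rm=R.from_rotvec(o["ee_rot"]).as_matrix(); y0=np.arctan2(Rm[1,0],Rm[0,0])
    dy=(yaw-y0); d=np.array(target)-o["tcp_pos"]
    Rn=R.from_euler("z",dy).as_matrix()@Rm
    print("yaw now %.3f, turn z rows total %.2f"%(y0,-dy/.08)," shift after turn (units)",np.round(Rn.T@d/60,3)," before turn",np.round(Rm.T@d/60,3), "tilt",np.round(Rm[:,2],3))
E
python3 - <<'E'
from h import *
t=eyes.camera("top")
c,s=red(t,(325,205,385,275)); r=cv2.minAreaRect(c); b=cv2.boxPoints(r)
print(s,r); w=np.array([plane(t,*q,94) for q in b]); print(w)
print(w.mean(0)); e=[w[1]-w[0],w[2]-w[1]]; print([(np.linalg.norm(v),np.degrees(np.arctan2(v[1],v[0]))) for v in e])
plan([450,-168,190],-0.03)
E
```

```text
[350 228  12  29 243] ((355.5, 242.0), (28.0, 11.0), 90.0)
[[ 493.52039175 -158.53466772   94.        ]
 [ 494.03894792 -178.91753173   94.        ]
 [ 442.48754132 -179.13711297   94.        ]
 [ 441.98775776 -158.90115385   94.        ]]
[ 468.00865969 -168.87261657   94.        ]
[(np.float64(20.389459189524665), np.float64(-88.54266444215494)), (np.float64(51.5518742507006), np.float64(-179.75595230592367))]
yaw now 0.377, turn z rows total 5.09  shift after turn (units) [ 4.119 -5.46   0.811]  before turn [ 5.943 -3.384  0.811] tilt [-0.     0.001 -1.   ]
```

Request:
send_rows(
  moves="0 0 0 0 0 0.85 1;0 0 0 0 0 0.85 1;0 0 0 0 0 0.85 1;0 0 0 0 0 0.85 1;0 0 0 0 0 0.85 1;0 0 0 0 0 0.85 1;0.41 -0.55 0 0 0 0 1;0.41 -0.55 0 0 0 0 1;0.41 -0.55 0.1 0 0 0 1;0.41 -0.55 0.1 0 0 0 1;0.41 -0.55 0.1 0 0 0 1;0.41 -0.55 0.1 0 0 0 1;0.41 -0.55 0.1 0 0 0 1;0.41 -0.55 0.1 0 0 0 1;0.41 -0.55 0.1 0 0 0 1;0.41 -0.55 0.1 0 0 0 1;0 0 0 0 0 0 1;0 0 0 0 0 0 1",
  force=40,
)

```text
time_s: 2.5
tcp_pos: [449.1, -166.4, 190.7]
ee_rot: [3.141, -0.049, -0.0]
force: [-0.1, -0.0, -1.0]
gripper_width: 87.8
gripper_force: 0.0
```

```bash
python3 - <<'E'
from h import *
print(status.get_obs()); plan([468,-168,64],-0.03)
c=eyes.camera("wrist"); cv2.imwrite("pics/w1.png",c["pixels"]); print(c["cam_to_world"])
E
```

```text
{'time_s': 2.5, 'joint_pos': array([-5.99919176e-01,  2.57478518e-01,  1.70308451e+00, -2.27353119e-04,
        1.18109045e+00,  1.00209026e+00]), 'dq': array([-0.01853217, -0.00533888,  0.00199515,  0.00014796, -0.00044827,
        0.00171046]), 'joint_torque': array([ 1.06634203e+00, -3.58561885e+01, -2.36559230e+01,  8.41244613e-02,
       -5.29106206e-02,  1.78006670e-02]), 'tcp_pos': array([ 449.11557279, -166.3617847 ,  190.74369408]), 'ee_rot': array([ 3.14107033e+00, -4.88895677e-02, -2.61911092e-04]), 'force': array([-0.09433063, -0.02984534, -1.01937323]), 'ft_torque': array([ 0.00149524, -0.02019963,  0.01413448]), 'gripper_force': 0.0, 'gripper_width': 87.77101569646437}
yaw now -0.031, turn z rows total -0.01  shift after turn (units) [0.316 0.018 2.112]  before turn [0.316 0.017 2.112] tilt [-0. -0. -1.]
[[-3.16627246e-02  9.47504462e-01  3.18170971e-01  5.31185093e+02]
 [-9.99498070e-01 -2.96844796e-02 -1.10652938e-02 -1.68939001e+02]
 [-1.03967550e-03 -3.18361629e-01  9.47968772e-01  3.37359751e+02]
 [ 0.00000000e+00  0.00000000e+00  0.00000000e+00  1.00000000e+00]]
```

View pics/w1.png

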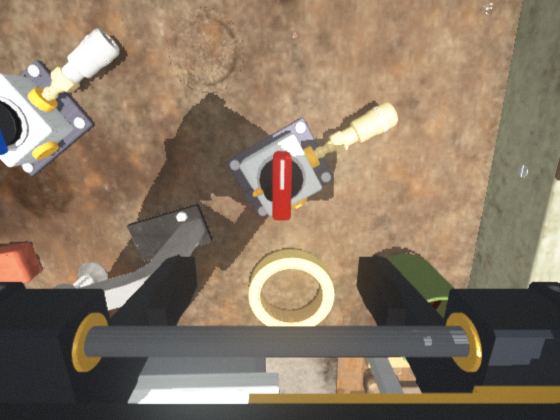

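The wrist view shows the red wing at about (282,186), upright in the picture, with the path down to it clear. The mug and tape lie closer to the robot. Now measuring from this view.

```bash
python3 - <<'E'
from h import *
c=eyes.camera("wrist"); k,s=red(c,(250,130,320,240)); r=cv2.minAreaRect(k); print(s,r)
x,y,w,h,_=s
for q in [(x+w/2,y),(x+w/2,y+h)]: print(plane(c,*q,94))
b=cv2.boxPoints(r); W=np.array([plane(c,*q,94) for q in b]); print(W)
vx,vy,x0,y0=cv2.fitLine(k,cv2.DIST_L2,0,.01,.01).ravel(); a=plane(c,x0,y0,94);d=plane(c,x0+20*vx,y0+20*vy,94)-a; print(a,np.degrees(np.arctan2(d[1],d[0])))
E
```

```text
[ 272  152   20   68 1076] ((281.5, 185.5), (67.0, 19.0), 90.0)
[ 499.63261757 -172.53620538   94.        ]
[ 442.08282015 -171.00525871   94.        ]
[[ 499.89026715 -164.58459917   94.        ]
 [ 499.40074958 -179.69223842   94.        ]
 [ 442.74501466 -178.7213388    94.        ]
 [ 443.26752632 -162.48239344   94.        ]]
[ 479.27676579 -172.37019772   94.        ] -8.598179791030864
```

Request:
send_rows(
  moves="0.18 0.03 0.2 0 0 0 1;0.18 0.03 0.3 0 0 0 1;0 0 0.4 0 0 0 1;0 0 0.4 0 0 0 1;0 0 0.3 0 0 0 1;0 0 0.25 0 0 0 1;0 0 0.2 0 0 0 1;0 0 0.05 0 0 0 1;0 0 0 0 0 0 0;0 0 0 0 0 0 -0.4;0 0 0 0 0 0 -0.6;0 0 0 0 0 0 -1;0 0 0 0 0 0 -1;0 0 0 0 0 0 -1;0 0 0 0 0 0 -1;0 0 0 0 0 0 -1",
  force=30,
)

```text
time_s: 4.6
tcp_pos: [470.9, -171.2, 64.8]
ee_rot: [3.14, -0.049, 0.0]
force: [-1.0, -5.6, -1.9]
gripper_width: 15.5
gripper_force: 30.0
```

Request:
send_rows(
  moves="0 0 0 0 0 0.7 -1;0 0 0 0 0 0.7 -1;0 0 0 0 0 0.7 -1;0 0 0 0 0 0.7 -1;0 0 0 0 0 0.7 -1;0 0 0 0 0 0.7 -1;0 0 0 0 0 0.7 -1;0 0 0 0 0 0.7 -1;0 0 0 0 0 0.7 -1;0 0 0 0 0 0.7 -1;0 0 0 0 0 0.7 -1;0 0 0 0 0 0.7 -1;0 0 0 0 0 0.7 -1;0 0 0 0 0 0.7 -1;0 0 0 0 0 0.7 -1;0 0 0 0 0 0.7 -1;0 0 0 0 0 0.7 -1;0 0 0 0 0 0.7 -1;0 0 0 0 0 0 -1;0 0 0 0 0 0 -1",
)

```text
time_s: 7.1
tcp_pos: [470.4, -172.0, 64.8]
ee_rot: [2.725, -1.558, 0.001]
force: [-5.5, -10.4, -0.9]
gripper_width: 16.1
gripper_force: 30.0
```

```bash
python3 - <<'E'
from h import *
o=status.get_obs();print(o["joint_pos"],o["force"],o["ft_torque"],o["gripper_width"]); plan([470.5,-171,64],-1.08)
c=eyes.camera("wrist"); cv2.imwrite("pics/w2.png",c["pixels"])
E
```

```text
[-0.5834523   0.47585385  1.76967282 -0.00347491  0.89506329  2.0285861 ] [ -5.50618332 -10.36967166  -0.8959105 ] [-1.5705415   0.72560623 -0.04449123] 16.099708312730442
yaw now -1.039, turn z rows total 0.51  shift after turn (units) [-0.014 -0.009  0.013]  before turn [-0.013 -0.009  0.013] tilt [-0.001 -0.003 -1.   ]
```

View pics/w2.png

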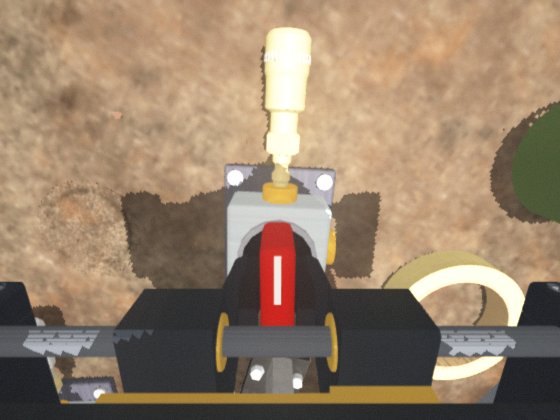

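The wing now lies in line with the coupler (wing at about (278,280), coupler at (287,90)). I'll nudge it gently to the stop, release, and rise.

Request:
send_rows(
  moves="0 0 0 0 0 0.3 -1;0 0 0 0 0 0.2 -1;0 0 0 0 0 0 -1;0 0 0 0 0 0 0;0 0 0 0 0 0 0;0 0 0 0 0 0 0;0 0 0 0 0 0 0;0 0 -0.1 0 0 0 0;0 0 -0.3 0 0 0 0;0 0 -0.4 0 0 0 0;0 0 -0.4 0 0 0 0;0 0 -0.4 0 0 0 0;0 0 -0.4 0 0 0 0;0 0 -0.4 0 0 0 0;0 0 0 0 0 0 0;0 0 0 0 0 0 0",
)

```text
time_s: 9.15
tcp_pos: [470.5, -170.1, 207.9]
ee_rot: [-2.695, 1.614, 0.002]
force: [0.0, -0.2, -0.3]
gripper_width: 43.9
gripper_force: 0.0
```

```bash
python3 - <<'E'
from h import *
o=status.get_obs();print(o["time_s"],o["force"],o["gripper_width"])
c=eyes.camera("wrist"); s=eyes.camera("scene");cv2.imwrite("pics/w3.png",np.hstack([cv2.resize(c["pixels"],(400,300)),cv2.resize(s["pixels"],(400,300))]))
k,b=red(c,(180,80,380,280)); r=cv2.boxPoints(cv2.minAreaRect(k)); W=np.array([plane(c,*q,94) for q in r]); 
e=[W[1]-W[0],W[2]-W[1]]; print(W.mean(0),[(np.linalg.norm(v),np.degrees(np.arctan2(v[1],v[0]))) for v in e])
E
```

```text
9.15 [ 0.01189434 -0.16689281 -0.25121707] 43.88857518062896
[ 470.72438421 -174.14977445   94.        ] [(np.float64(14.74849064640034), np.float64(-151.8600568918128)), (np.float64(59.085175414601316), np.float64(118.71798279522018))]
```

View pics/w3.png

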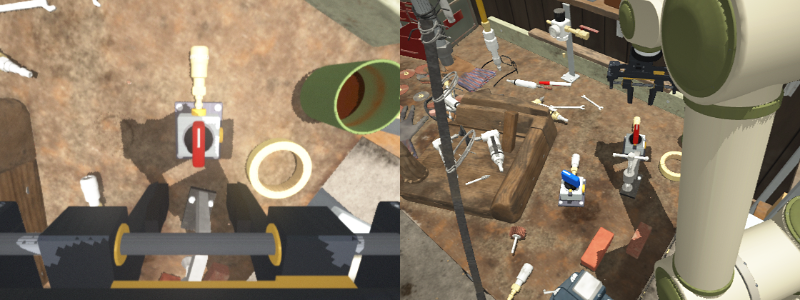

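The red wing, at about (197,143) in the wrist half, is in line with its coupler at -61°, so it has turned about 60°. The gripper is clear, and the blue knob is still slanted and shut.

```bash
python3 -c "
from workcell import env; print(env.sign_off())"
```

```text
the job is handed in; nothing more can be done
None
```

The red knob is turned about 60° clockwise, past its detent to fully open and in line with its coupler. I released it with the gripper clear, left the blue knob shut, and handed the job in at about 9 s of the 32 s allowed.

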